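Stand a bar weight on the glued inlay

TASK

The inlay under the wooden pressing block has just been glued and needs a weight on it. Lift the longer steel bar out of the rack and lay it down flat on bare bench and let go; then take it by one end and tip it up until it stands on end on the bench, the lower end staying on the bench all the while. Finally stand it on end, gently, in the middle of the pressing block: do not let the bar touch the panel or let the block slide on the wet glue, and leave the short bar, glue bottle, cup and mallet alone.

Things in the scene. Friction and masses are not known exactly. Their poses are not given: they have to be found in the camera images.
- long_bar: The longer of two plain square steel bars, 25 x 25 x 160 mm, about 0.8 kg, loose, no front or back. Origin at its centre, its own x axis along its length. At the start it lies level in one of the rack's two notches (either), its centre 50.5 mm above the bench. Lying flat on the bench its centre is 12.5 mm up, standing on end 80 mm up. In a light grip it can turn about the fingers' closing line; in a firm one it turns stiffly and its foot may be dragged along the bench.
- long_bar_end_a (a point): Centre of the long bar's end face on its own +x side, 80 mm from the bar's centre. Either end may become the foot.
- long_bar_end_b (a point): Centre of the long bar's other end face (-x side), 80 mm from the bar's centre.
- short_bar: The shorter square steel bar, 25 x 25 x 120 mm, loose, lying in the rack's other notch parallel to the long one. Origin at its centre, x along its length. A bystander.
- rack: Fixed low wooden rack, 130 mm along its own x (the bars' direction) by 170 mm along y, origin at the centre of its underside on the bench. A 12 mm base board carries two upright saddle boards 18 mm thick at x = +45 and -45 mm, each with notches 28 mm wide at y = +47.5 and -47.5 mm; notch floors are 38 mm and board tops 48 mm above the bench. The 72 mm between the saddle boards are open, so that a bar can be gripped across its middle; the bars overhang the rack's ends.
- panel: Fixed dark wooden panel with shell inlay, 260 mm along its own x by 200 mm along y, 16 mm thick with a raised moulding 12 mm wide and 20 mm high round its edge, lying face up on the bench. Origin at the centre of its underside, z up. It lies on one side of the bench (left or right, it varies) and the rack on the other; the bench between them is bare, at height zero, for at least 250 mm of width.
- block: Loose square pressing block of pale wood with a cork sole, 70 x 70 mm and 40 mm high, 0.15 kg, standing on the panel; origin at the centre of its underside, z up.
- block_top (a point): Centre of the pressing block's flat top face, 56 mm above the bench; axes as the block's, z up. A bar just let go on it may rock faintly for a second or two before it is at rest.
- glue_bottle: White glue bottle with pointed orange cap, 38 mm diameter, 118 mm high, standing loose beyond the bare bench. Origin at the centre of its underside. A bystander.
- tea_cup: White porcelain tea cup, 72 mm across, 48 mm high, standing loose. Origin at the centre of its underside. A bystander.
- mallet: Wooden mallet lying on the bench: head 60 x 95 x 50 mm, handle 22 mm thick and 160 mm long pointing to its own -x. Origin under the centre of the head. A bystander.
Mind the look-alikes: they are no part of the job. What is shaped like the block but purple or yellow is not meant. What is shaped like the long_bar but purple is not meant.

How it is judged:
On the way, in this order (a step that is already met when the one before it is completed fails the run):
1. the long bar lies flat on bare bench, let go and at rest (height (world z) of long_bar_end_a between 0.009 and 0.016 m and height (world z) of long_bar_end_b between 0.009 and 0.016 m and contact force between the fingers and long_bar below 0.2 N and linear speed of long_bar below 0.03 m/s), for 0.2 s.
2. the long bar is half raised (25 to 65 degrees from vertical) with its lower end on the bench (angle between the x axis of long_bar and the z axis of panel, either way round between 0.44 and 1.13 rad and height (world z) of any of long_bar_end_a, long_bar_end_b below 0.016 m), for 0.1 s.
3. the long bar stands upright (within 6 degrees) on the bench (angle between the x axis of long_bar and the z axis of panel, either way round below 0.105 rad and height (world z) of any of long_bar_end_a, long_bar_end_b below 0.005 m), for 0.2 s.
At the end, for the whole second after the job is handed in: The long bar stands upright (within 3 degrees), at rest, on the pressing block's top, the centre of its foot within 15 mm of the middle of the top; the block lies flat on the panel within 10 mm of where it was (angle between the x axis of long_bar and the z axis of block_top, either way round below 0.05 rad and ((horizontal distance between long_bar_end_a and block_top below 0.015 m and z of long_bar_end_a in the frame of block_top between -0.004 and 0.004 m) or (horizontal distance between long_bar_end_b and block_top below 0.015 m and z of long_bar_end_b in the frame of block_top between -0.004 and 0.004 m)) and angle between block's own z axis and vertical below 0.05 rad and distance of block from where it was at the start of the episode below 0.01 m and linear speed of long_bar below 0.03 m/s and angular speed of long_bar below 0.4 rad/s); the robot touches nothing.
It fails at once if the long bar touched the inlaid panel (contact force between long_bar and panel above 0.3 N).
It fails at once if the pressing block slid more than 10 mm (distance of block from where it was at the start of the episode above 0.01 m).
It fails at once if the bar was set down hard on the block (over 50 N) (contact force between long_bar and block above 50 N).
It fails at once if the bar was swung up in the air: tilted over 30 degrees from level and over 20 degrees from upright with its lower end more than about 20 mm off the bench (angle between the x axis of long_bar and the z axis of panel, either way round between 0.35 and 1.05 rad and height (world z) of each of long_bar_end_a, long_bar_end_b above 0.03 m).
It fails at once if the short bar, glue bottle, cup or mallet was moved over 20 mm, or the bottle tipped (distance of any of short_bar, glue_bottle, tea_cup, mallet from where it was at the start of the episode above 0.02 m or angle between glue_bottle's own z axis and vertical above 0.3 rad).
It also fails if it takes over 72 s, if anything falls off the work surface, if the arm or the gripper's body presses on something with over 40 N, if the wrist force passes 120 N, or if a joint passes its speed limit or range.

ROBOT

A 6-joint arm with a two-finger parallel gripper is mounted at the origin on the work surface. World frame = base frame: x ahead of the robot, y to its left, z up, the work surface at z = 0. Lengths are in m, angles in rad, forces in N, time in s.
With the tool pointing down it reaches from about 0.25 to 0.725 m from the base axis. Payload 4 kg.
Tool frame: the origin (TCP) lies on the centre line of the jaws, within the pads' length; the fingertips stand 17 mm ahead of it and the grasp point (between the pads) lies 2 mm behind it; z points along the fingers, y is the line along which they close (so a half turn about z gives the same grasp; the last joint's range is limited). The gripper opens to 85 mm and grips with 20 to 120 N. Pads are 22 mm wide; open, the fingers measure 114 mm over their backs; the gripper's body (76 mm by 85 mm) begins 54 mm behind the grasp point. The pads swing forward as they close: fully open they stand 13 mm farther back than shut.
Start: joints at [-1.172, 0.241, 0.005, 1.335, 0, 1.571], TCP at [0.194, -0.461, 0.248] pointing down, gripper open.
Joint ranges: [-2.72, 2.72], [-1.05, 1.87], [-1.09, 1.28], [-1.99, 2.15], [-1.42, 1.44], [-3.14, 3.14]. Speed limits (rad/s): [2.79, 2.79, 3.14, 3.14, 3.14, 3.14].

INTERFACE

Orientations are given as a unit quaternion [x, y, z, w].
In Python, from workcell import bot, camera, get_calibration gives the robot as it stands.
- The arm moves only by the tool apply_moves, never from a script. Its argument "steps" is a list of rows, each a list of 3 entries, a list of its own where there are three numbers: the shift along the tool's x, y, z as a fraction of full scale, then the turn, a rotation vector about the tool's x, y, z as a fraction of full scale, then the opening, from 0 (shut) to 1 (fully open). A call has exactly 8 rows; each row shifts and turns the commanded pose from where the row before left it, along the tool's axes as they then stand; what a row does not reach is not made up. Full scale, the value 1, is 20 cm for a shift and pi rad for a turn. A row lasts 1/12 s, in which the tool goes at most 41.7 mm and 7.16 degrees, less where a joint would pass 70% of its speed; a pose out of reach is approached as far as the arm can. A call with a number of a shift or a turn outside -1 to 1 is refused whole. A call with a gripper value outside its range is refused whole. The fingers move at their own pace and stop on an object; the grip force is fixed at half the most. Time passes only in rows, so rows that do not move let the fingers close, or fill a call up. It gives the time, the measured TCP pose, the force, the opening and the grip force at its end, in the units of the state.
- bot.get_obs(): the state, without advancing time (a new reading comes with each control period).
- camera(name): name is "scene" or "top" or "wrist"; returns (picture, depth): 420x560x3 uint8, red, green, blue; 420x560 float32, m along the optical axis (not along the pixel's ray), 0 where there is no reading.
- get_calibration(name): a dict with "fov_y" (degrees; the focal length in pixels is half the picture's height over the tangent of half this angle, whatever the lens; pixels are square), "cx", "cy" (the principal point, pixels), "rvec" (rotation vector, rad) and "tvec" (3), from world to camera coordinates, as OpenCV has them. Camera axes: x right, y down, z forward; pixel columns grow to the right and rows downward; lengths in m; the calibration is good to about 2 mm. A picture is of the moment at which its call begins: read the wrist's pose just before it. get_calibration takes no time and is no camera call; for the wrist camera it gives the pose at the moment of the call.
- bot.job_done(): hands the job in; it is judged then, once.
The state is a dict: "clock": time; "joint_pos": joint angles; "joint_vel": joint speeds; "tau": joint torques, N m; "eef_pos": TCP position; "tool_rot": TCP orientation; "ft_force": force on the tool from outside, world axes, zero at the start; "ft_torque": the same for the moment, N m; "grip_width": finger opening in m; "grasp_force": force on a finger pad.
Only numpy, scipy, OpenCV 4.12 (cv2) and the standard library are available. Lean on these libraries where they do the work, as an engineer would, in place of code of your own. Each camera call takes 0.05 s, during which the arm holds its last target. There are 200 camera calls.

## Working session

There is one attempt and no reset: what is moved stays moved. The work goes in short steps, Python scripts to look and compute and a tool call to move; the robot and the scene stay as the last step left them, time stands still between calls to the robot, and variables do not carry over. Pictures are saved under pics/ and viewed, at most 10 in all, crops included, and the job is handed in when it is done.

Besides the shell and the picture viewer there is one more tool, called after ">>>" as name([rows], argument=value, ...), one row to a line, values as JSON. apply_moves: Moves the arm, as the interface text tells. Its arguments: {"type":"object","properties":{"steps":{"type":"array"}},"required":["steps"]}

```bash
mkdir -p pics
cat > h.py <<'E'
import numpy as np, cv2
from scipy.spatial.transform import Rotation as R
from workcell import bot, camera, get_calibration
def snap(n,name):
    c=get_calibration(n); im,d=camera(n)
    np.savez(f'{name}.npz',im=im,d=d,**{k:np.array(v) for k,v in c.items()})
    cv2.imwrite(f'pics/{name}.png',im[:,:,::-1]); return im,d,c
def load(name): 
    z=np.load(f'{name}.npz'); return z['im'],z['d'],z
def ray(c,uv,z):
    f=210/np.tan(np.radians(float(c['fov_y']))/2)
    uv=np.atleast_2d(uv).astype(float)
    r=np.c_[(uv[:,0]-c['cx'])/f,(uv[:,1]-c['cy'])/f,np.ones(len(uv))]
    M=R.from_rotvec(c['rvec']).as_matrix(); o=-M.T@np.array(c['tvec']); w=r@M
    return o+w*((z-o[2])/w[:,2])[:,None]
def cloud(d,c):
    f=210/np.tan(np.radians(float(c['fov_y']))/2)
    v,u=np.mgrid[:420,:560]; p=np.stack([(u-c['cx'])/f*d,(v-c['cy'])/f*d,d],-1)
    M=R.from_rotvec(c['rvec']).as_matrix()
    return (p-np.array(c['tvec']))@M
E
python3 - <<'E'
from h import *
o=bot.get_obs();print(o['clock'],o['eef_pos'],o['tool_rot'],o['grip_width'])
for n in('top','scene'):
    im,d,c=snap(n,n+'0');print({k:np.round(v,3) for k,v in c.items()})
E
```

```text
0.0 [ 0.19392963 -0.46023279  0.24741639] [ 9.80186994e-01  1.98071717e-01 -2.12629443e-04 -1.00297115e-03] 0.0855235339280736
{'fov_y': np.float64(54.815), 'cx': np.float64(280.806), 'cy': np.float64(213.011), 'rvec': array([ 2.105, -2.142,  0.209]), 'tvec': array([-0.064,  0.515,  0.955])}
{'fov_y': np.float64(50.675), 'cx': np.float64(278.332), 'cy': np.float64(202.183), 'rvec': array([ 0.822,  2.692, -0.869]), 'tvec': array([ 0.46 , -0.152,  1.4  ])}
```

View pics/top0.png

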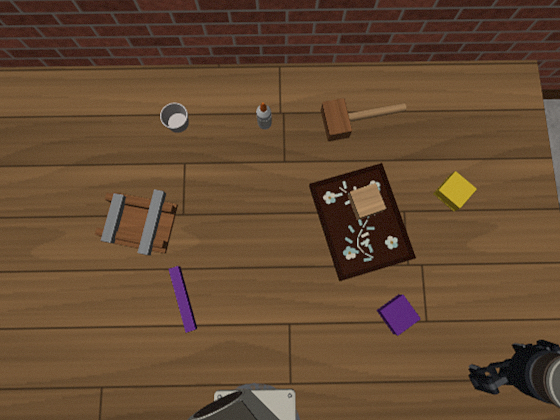

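View pics/scene0.png

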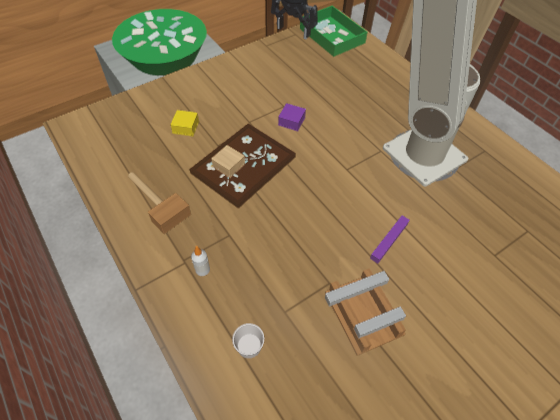

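Top view: the bar candidates are steel (152,222), about 65 px long; steel (113,218), about 50 px long; and purple (183,299). I choose the one at (152,222), the longer steel bar. The block candidates are pale (367,200), yellow (457,190) and purple (399,315); I choose the pale one on the panel. The scene view agrees: long bar (357,289), short bar (380,322), block (228,160).

Run:
```python
from h import *
im,d,c=load('top0')
hsv=cv2.cvtColor(im,cv2.COLOR_RGB2HSV); P=cloud(d,c)
def obj(mask,box,z,name):
    m=np.zeros(mask.shape,np.uint8);x0,y0,x1,y1=box;m[y0:y1,x0:x1]=mask[y0:y1,x0:x1]
    n,l,s,_=cv2.connectedComponentsWithStats(m);k=1+s[1:,4].argmax();m=(l==k)
    uv=np.argwhere(m)[:,::-1]; w=ray(c,uv,z)[:,:2].astype(np.float32)
    r=cv2.minAreaRect(w*1000);print(name,m.sum(),np.round(r[0],1),np.round(r[1],1),round(r[2],1),'zmed',np.median(P[m][:,2]).round(4)); print(np.round(cv2.boxPoints(r)))
steel=(hsv[...,1]<70)&(hsv[...,2]>70)
obj(steel,(136,180,172,262),.063,'long'); obj(steel,(98,185,130,250),.063,'short')
# block by colour & height
blk=(P[...,2]>.045)
obj(blk,(335,170,400,230),.056,'block')
obj(P[...,2]>.008,(300,150,430,290),.02,'panel')
for n,u,v in(('bottle',264,118),('cup',174,118),('mallet',337,118),('purplebar',183,299)): print(n,ray(c,(u,v),.03).round(3))
big=cv2.resize(np.hstack([im[170:270,90:200],im[150:250,310:420]])[:,:,::-1],None,fx=3.5,fy=3.5,interpolation=2);cv2.imwrite('pics/crop1.png',big)
```

```text
long 703 [496.7 245.2] [ 26.7 160.8] 78.0 zmed 0.0633
[[415. 249.]
 [573. 215.]
 [578. 242.]
 [421. 275.]]
short 521 [507.9 339.6] [ 26.  120.6] 78.0 zmed 0.063
[[446. 339.]
 [564. 314.]
 [570. 340.]
 [452. 365.]]
block 813 [ 540.5 -286.3] [71.2 72.8] 17.9 zmed 0.0568
[[ 495. -263.]
 [ 518. -332.]
 [ 586. -310.]
 [ 563. -241.]]
panel 7988 [ 497.3 -277.3] [259.9 205.1] 15.4 zmed 0.018
[[ 345. -213.]
 [ 399. -411.]
 [ 650. -342.]
 [ 595. -144.]]
bottle [[ 0.775 -0.033  0.03 ]]
cup [[0.779 0.205 0.03 ]]
mallet [[ 0.772 -0.226  0.03 ]]
purplebar [[0.309 0.168 0.03 ]]
```

View pics/crop1.png

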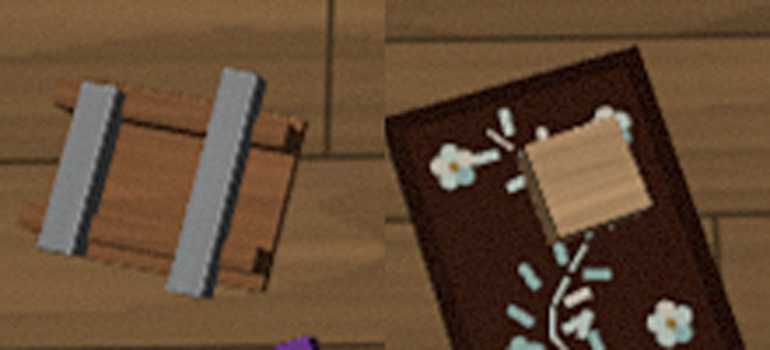

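The crop confirms it: the left steel bar (80,170) is short and the right one (215,180) is long. The pale block is at (590,175) on the panel. First move: turn to the bar's direction and start across, then check joint 6.

>>> apply_moves([
  [[0, 0, 0], [0, 0, 0.0387], 1],
  [[0, 0, 0], [0, 0, 0.0387], 1],
  [[0, 0, 0], [0, 0, 0.0387], 1],
  [[0, 0, 0], [0, 0, 0.0387], 1],
  [[0, 0, 0], [0, 0, 0.0387], 1],
  [[0.0374, -0.1884, 0], [0, 0, 0], 1],
  [[0.0374, -0.1884, 0], [0, 0, 0], 1],
  [[0.0374, -0.1884, 0], [0, 0, 0], 1],
])

```text
clock: 0.77
eef_pos: [0.2394, -0.3536, 0.2475]
tool_rot: [0.994, -0.105, -0.0, -0.001]
ft_force: [1.0, -0.1, 0.3]
grip_width: 0.0854
grasp_force: 0.0
```

Run:
```python
from h import *
o=bot.get_obs();print(o['clock'],o['joint_pos'],o['eef_pos'],R.from_quat(o['tool_rot']).as_matrix().round(3))
```

```text
0.7667 [-9.75787261e-01  9.78864009e-02 -1.71007115e-01  1.30357498e+00
  2.41752035e-04  2.37706713e+00] [ 0.23941014 -0.35359665  0.24747039] [[ 0.978 -0.21  -0.001]
 [-0.21  -0.978  0.002]
 [-0.001 -0.001 -1.   ]]
```

```bash
cat >> h.py <<'E'
def down(yaw,pitch=0):
    "tool down with tool x at yaw (deg); then turned about tool y by pitch (deg)"
    a=np.radians(yaw);x=np.array([np.cos(a),np.sin(a),0]);z=np.array([0,0,-1.])
    return R.from_matrix(np.c_[x,np.cross(z,x),z])*R.from_rotvec([0,np.radians(pitch),0])
def rows(poses,p=None,q=None,tool_turn=None):
    "poses: list of (pos,Rot) waypoints one per row, from current pose"
    o=bot.get_obs()
    if p is None: p=np.array(o['eef_pos']);q=R.from_quat(o['tool_rot'])
    out=[]
    for P,Q in poses:
        s=np.round(q.inv().apply(np.array(P)-p)/.2,3);t=np.round((q.inv()*Q).as_rotvec()/np.pi,4)
        out.append((s,t));p=p+q.apply(s*.2);q=q*R.from_rotvec(t*np.pi)
    for i,(s,t) in enumerate(out): print(i,s.tolist(),t.tolist(), 'LIM' if np.linalg.norm(s)>.2085 or np.linalg.norm(t)>.0398 else '')
    print('end',p.round(4),q.as_quat().round(4))
def lerp(P,Q,n,p=None,q=None,axis=None,ang=None):
    o=bot.get_obs()
    if p is None: p=np.array(o['eef_pos']);q=R.from_quat(o['tool_rot'])
    rv=(q.inv()*Q).as_rotvec() if ang is None else np.array(axis)*ang
    return [(p+(np.array(P)-p)*(i+1)/n,q*R.from_rotvec(rv*(i+1)/n)) for i in range(n)]
E
python3 - <<'E'
from h import *
rows(lerp([.497,.245,.16],None,26,axis=[0,0,1],ang=-np.radians(180)))
E
```

```text
0 [0.024, -0.123, 0.017] [0.0, 0.0, -0.0385] 
1 [0.039, -0.119, 0.017] [0.0, -0.0, -0.0384] 
2 [0.053, -0.113, 0.017] [0.0, -0.0, -0.0385] 
3 [0.067, -0.107, 0.017] [0.0, -0.0, -0.0384] 
4 [0.078, -0.097, 0.017] [0.0, -0.0, -0.0385] 
5 [0.09, -0.088, 0.017] [0.0, -0.0, -0.0385] 
6 [0.1, -0.076, 0.017] [-0.0, -0.0, -0.0384] 
7 [0.108, -0.063, 0.017] [-0.0, -0.0, -0.0385] 
8 [0.115, -0.05, 0.017] [0.0, 0.0, -0.0385] 
9 [0.12, -0.035, 0.017] [-0.0, -0.0, -0.0384] 
10 [0.124, -0.021, 0.017] [0.0, -0.0, -0.0385] 
11 [0.125, -0.006, 0.017] [0.0, 0.0, -0.0384] 
12 [0.125, 0.009, 0.016] [0.0, -0.0, -0.0385] 
13 [0.123, 0.025, 0.017] [0.0, 0.0, -0.0385] 
14 [0.119, 0.038, 0.017] [0.0, 0.0, -0.0384] 
15 [0.113, 0.053, 0.017] [0.0, 0.0, -0.0385] 
16 [0.106, 0.067, 0.017] [0.0, 0.0, -0.0384] 
17 [0.098, 0.078, 0.017] [0.0, 0.0, -0.0385] 
18 [0.087, 0.09, 0.017] [0.0, 0.0, -0.0385] 
19 [0.076, 0.1, 0.017] [0.0, 0.0, -0.0384] 
20 [0.063, 0.108, 0.017] [0.0, -0.0, -0.0385] 
21 [0.05, 0.115, 0.017] [0.0, 0.0, -0.0385] 
22 [0.036, 0.12, 0.017] [0.0, -0.0, -0.0384] 
23 [0.021, 0.124, 0.017] [0.0, 0.0, -0.0385] 
24 [0.005, 0.125, 0.017] [0.0, 0.0, -0.0384] 
25 [-0.009, 0.125, 0.017] [0.0, 0.0, -0.0385] 
end [0.497 0.245 0.16 ] [ 1.054e-01  9.944e-01  7.000e-04 -4.000e-04]
```

>>> apply_moves([
  [[0.024, -0.123, 0.017], [0, 0, -0.0385], 1],
  [[0.039, -0.119, 0.017], [0, 0, -0.0385], 1],
  [[0.053, -0.113, 0.017], [0, 0, -0.0385], 1],
  [[0.067, -0.107, 0.017], [0, 0, -0.0385], 1],
  [[0.078, -0.097, 0.017], [0, 0, -0.0385], 1],
  [[0.09, -0.088, 0.017], [0, 0, -0.0385], 1],
  [[0.1, -0.076, 0.017], [0, 0, -0.0385], 1],
  [[0.108, -0.063, 0.017], [0, 0, -0.0385], 1],
])

```text
clock: 1.43
eef_pos: [0.3183, -0.1691, 0.2207]
tool_rot: [0.928, 0.373, -0.0, -0.0]
ft_force: [0.3, 0.0, -0.1]
grip_width: 0.0852
grasp_force: 0.0
```

>>> apply_moves([
  [[0.115, -0.05, 0.017], [0, 0, -0.0385], 1],
  [[0.12, -0.035, 0.017], [0, 0, -0.0385], 1],
  [[0.124, -0.021, 0.017], [0, 0, -0.0385], 1],
  [[0.125, -0.006, 0.017], [0, 0, -0.0385], 1],
  [[0.125, 0.009, 0.017], [0, 0, -0.0385], 1],
  [[0.123, 0.025, 0.017], [0, 0, -0.0385], 1],
  [[0.119, 0.038, 0.017], [0, 0, -0.0385], 1],
  [[0.113, 0.053, 0.017], [0, 0, -0.0385], 1],
])

```text
clock: 2.1
eef_pos: [0.3968, 0.0151, 0.1935]
tool_rot: [0.648, 0.762, -0.0, -0.0]
ft_force: [-0.6, -0.5, 0.3]
grip_width: 0.0852
grasp_force: 0.0
```

>>> apply_moves([
  [[0.106, 0.067, 0.017], [0, 0, -0.0385], 1],
  [[0.098, 0.078, 0.017], [0, 0, -0.0385], 1],
  [[0.087, 0.09, 0.017], [0, 0, -0.0385], 1],
  [[0.076, 0.1, 0.017], [0, 0, -0.0385], 1],
  [[0.063, 0.108, 0.017], [0, 0, -0.0385], 1],
  [[0.05, 0.115, 0.017], [0, 0, -0.0385], 1],
  [[0.036, 0.12, 0.017], [0, 0, -0.0385], 1],
  [[0.021, 0.124, 0.017], [0, 0, -0.0385], 1],
])

```text
clock: 2.77
eef_pos: [0.4753, 0.1996, 0.166]
tool_rot: [0.219, 0.976, -0.0, -0.0]
ft_force: [-0.3, -0.2, -0.5]
grip_width: 0.0856
grasp_force: 0.0
```

>>> apply_moves([
  [[0.005, 0.125, 0.017], [0, 0, -0.0385], 1],
  [[-0.009, 0.125, 0.017], [0, 0, -0.0385], 1],
  [[0, 0, 0], [0, 0, 0], 1],
  [[0, 0, 0], [0, 0, 0], 1],
  [[0, 0, 0], [0, 0, 0], 1],
  [[0, 0, 0], [0, 0, 0], 1],
  [[0, 0, 0], [0, 0, 0], 1],
  [[0, 0, 0], [0, 0, 0], 1],
])

```text
clock: 3.43
eef_pos: [0.4949, 0.2438, 0.1602]
tool_rot: [0.104, 0.995, 0.0, 0.0]
ft_force: [0.3, -0.5, -0.0]
grip_width: 0.0856
grasp_force: 0.0
```

Run:
```python
from h import *
o=bot.get_obs();print(o['clock'],o['joint_pos'],o['eef_pos'],R.from_quat(o['tool_rot']).as_matrix().round(3))
im,d,c=snap('wrist','w1')
```

```text
3.4333 [ 4.57645140e-01  3.93720764e-01 -1.47041353e-02  1.16215673e+00
 -5.78414443e-05  6.65051727e-01] [0.4949441  0.24375104 0.16024856] [[-0.979  0.206  0.   ]
 [ 0.206  0.979  0.   ]
 [-0.     0.    -1.   ]]
```

View pics/w1.png

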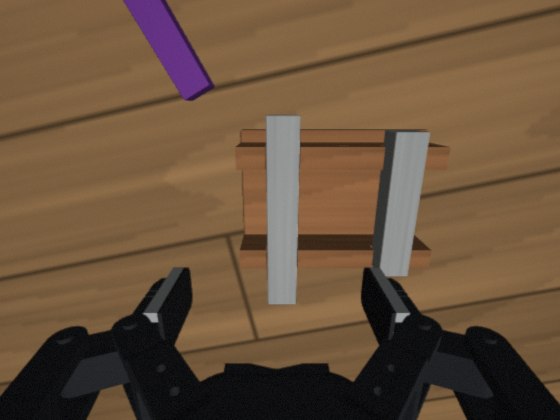

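Wrist view: the long bar is centred at (283,210), the short bar at (405,205) and the rack lies beneath. Measure it from close range.

```bash
cat >> h.py <<'E'
def barpose(name,z,box,zr):
    im,d,c=load(name);hsv=cv2.cvtColor(im,cv2.COLOR_RGB2HSV);P=cloud(d,c)
    m=((hsv[...,1]<70)&(hsv[...,2]>70)&(P[...,2]>zr[0])&(P[...,2]<zr[1])).astype(np.uint8)
    x0,y0,x1,y1=box;b=np.zeros_like(m);b[y0:y1,x0:x1]=m[y0:y1,x0:x1]
    n,l,s,_=cv2.connectedComponentsWithStats(b);k=1+s[1:,4].argmax()
    w=ray(c,np.argwhere(l==k)[:,::-1],z)[:,:2].astype(np.float32)*1000
    r=cv2.minAreaRect(w);B=cv2.boxPoints(r);e=[B[1]-B[0],B[2]-B[1]];e=max(e,key=np.linalg.norm)
    print('centre',np.round(r[0],1),'size',np.round(r[1],1),'yaw',np.degrees(np.arctan2(e[1],e[0])).round(2)%180,'z',np.median(P[l==k][:,2]).round(4))
    return r
E
python3 - <<'E'
from h import *
barpose('w1',.063,(250,90,320,330),(.05,.075)); barpose('w1',.063,(360,110,450,300),(.05,.075))
E
```

```text
centre [496.6 248. ] size [ 24.8 158.2] yaw 168.26 z 0.0624
centre [507.5 342. ] size [ 25.2 118.9] yaw 168.15 z 0.0624
```

>>> apply_moves([
  [[-0.005, 0.02, 0.1], [0, 0, 0], 1],
  [[0, 0, 0.15], [0, 0, 0], 1],
  [[0, 0, 0.15], [0, 0, 0], 1],
  [[0, 0, 0.1], [0, 0, 0], 1],
  [[0, 0, 0.056], [0, 0, 0], 1],
  [[0, 0, 0], [0, 0, 0], 1],
  [[0, 0, 0], [0, 0, 0], 0],
  [[0, 0, 0], [0, 0, 0], 0],
])

```text
clock: 4.15
eef_pos: [0.4977, 0.2485, 0.0499]
tool_rot: [0.103, 0.995, 0.001, 0.001]
ft_force: [0.3, -0.2, 1.0]
grip_width: 0.0639
grasp_force: 0.0
```

>>> apply_moves([
  [[0, 0, 0], [0, 0, 0], 0],
  [[0, 0, 0], [0, 0, 0], 0],
  [[0, 0, 0], [0, 0, 0], 0],
  [[0, 0, 0], [0, 0, 0], 0],
  [[0, 0, 0], [0, 0, 0], 0],
  [[0, 0, 0], [0, 0, 0], 0],
  [[0, 0, 0], [0, 0, 0], 0],
  [[0, 0, 0], [0, 0, 0], 0],
])

```text
clock: 4.82
eef_pos: [0.4976, 0.2483, 0.05]
tool_rot: [0.103, 0.995, 0.0, 0.001]
ft_force: [-0.8, -1.7, 5.8]
grip_width: 0.0244
grasp_force: 61.1
```

Gripped, but the fingertips would hit the bench before the bar lies flat, so I regrip 10 mm higher.

>>> apply_moves([
  [[0, 0, 0], [0, 0, 0], 0.6],
  [[0, 0, 0], [0, 0, 0], 0.6],
  [[0, 0, 0], [0, 0, 0], 0.6],
  [[0, 0, -0.05], [0, 0, 0], 0.6],
  [[0, 0, 0], [0, 0, 0], 0.6],
  [[0, 0, 0], [0, 0, 0], 0],
  [[0, 0, 0], [0, 0, 0], 0],
  [[0, 0, 0], [0, 0, 0], 0],
])

```text
clock: 5.48
eef_pos: [0.4971, 0.2485, 0.0591]
tool_rot: [0.103, 0.995, 0.0, 0.0]
ft_force: [-1.2, 0.7, 4.9]
grip_width: 0.024
grasp_force: 60.7
```

>>> apply_moves([
  [[0, 0, 0], [0, 0, 0], 0],
  [[0, 0, 0], [0, 0, 0], 0],
  [[0, 0, 0], [0, 0, 0], 0],
  [[0, 0, -0.03], [0, 0, 0], 0],
  [[0, 0, -0.08], [0, 0, 0], 0],
  [[0, 0, -0.1], [0, 0, 0], 0],
  [[0, 0, -0.1], [0, 0, 0], 0],
  [[0, 0, -0.04], [0, 0, 0], 0],
])

```text
clock: 6.15
eef_pos: [0.4966, 0.248, 0.1294]
tool_rot: [0.103, 0.995, -0.0, -0.0]
ft_force: [1.2, 0.1, -7.7]
grip_width: 0.0238
grasp_force: 61.2
```

Run:
```python
from h import *
o=bot.get_obs();print(o['clock'],o['joint_pos'],o['eef_pos'],o['grasp_force'],o['grip_width'])
P=[.557,.0585,.125]
rows(lerp(P,None,8,axis=[0,0,1],ang=-np.radians(17.8)))
```

```text
6.15 [ 4.63285499e-01  4.26469125e-01 -5.04276133e-02  1.09480051e+00
 -2.15241618e-04  6.69311809e-01] [0.49662248 0.24801756 0.12936152] 61.225236654281616 0.023803390293572226
0 [-0.061, -0.108, 0.003] [0.0, -0.0, -0.0124] 
1 [-0.057, -0.111, 0.003] [-0.0, -0.0, -0.0123] 
2 [-0.053, -0.112, 0.002] [0.0, 0.0, -0.0124] 
3 [-0.048, -0.115, 0.003] [0.0, 0.0, -0.0123] 
4 [-0.044, -0.116, 0.003] [0.0, 0.0, -0.0124] 
5 [-0.039, -0.118, 0.003] [0.0, 0.0, -0.0124] 
6 [-0.034, -0.12, 0.002] [0.0, -0.0, -0.0123] 
7 [-0.03, -0.12, 0.003] [0.0, 0.0, -0.0124] 
end [0.557  0.0586 0.125 ] [-5.230e-02  9.986e-01 -3.000e-04 -4.000e-04]
```

>>> apply_moves([
  [[-0.061, -0.108, 0], [0, 0, -0.0124], 0],
  [[-0.057, -0.111, 0], [0, 0, -0.0124], 0],
  [[-0.053, -0.112, 0], [0, 0, -0.0124], 0],
  [[-0.048, -0.115, 0], [0, 0, -0.0124], 0],
  [[-0.044, -0.116, 0], [0, 0, -0.0124], 0],
  [[-0.039, -0.118, 0], [0, 0, -0.0124], 0],
  [[-0.034, -0.12, 0], [0, 0, -0.0124], 0],
  [[-0.03, -0.12, 0], [0, 0, -0.0124], 0],
])

```text
clock: 6.82
eef_pos: [0.5557, 0.0573, 0.1265]
tool_rot: [-0.054, 0.999, -0.0, -0.002]
ft_force: [-0.1, -0.1, -8.1]
grip_width: 0.024
grasp_force: 61.2
```

>>> apply_moves([
  [[0, 0, 0.1], [0, 0, 0], 0],
  [[0, 0, 0.12], [0, 0, 0], 0],
  [[0, 0, 0.12], [0, 0, 0], 0],
  [[0, 0, 0.1], [0, 0, 0], 0],
  [[0, 0, 0.06], [0, 0, 0], 0],
  [[0, 0, 0.02], [0, 0, 0], 0],
  [[0, 0, 0], [0, 0, 0], 0],
  [[0, 0, 0], [0, 0, 0], 0],
])

```text
clock: 7.48
eef_pos: [0.5566, 0.0587, 0.0239]
tool_rot: [-0.053, 0.999, -0.0, -0.001]
ft_force: [-0.1, -0.0, -8.0]
grip_width: 0.0238
grasp_force: 61.4
```

Still hanging; lower about 3 mm more in small steps.

>>> apply_moves([
  [[0, 0, 0.005], [0, 0, 0], 0],
  [[0, 0, 0.005], [0, 0, 0], 0],
  [[0, 0, 0.004], [0, 0, 0], 0],
  [[0, 0, 0], [0, 0, 0], 0],
  [[0, 0, 0], [0, 0, 0], 0],
  [[0, 0, 0], [0, 0, 0], 0],
  [[0, 0, 0], [0, 0, 0], 0],
  [[0, 0, 0], [0, 0, 0], 0],
])

```text
clock: 8.15
eef_pos: [0.5573, 0.0589, 0.022]
tool_rot: [-0.053, 0.999, 0.0, 0.0]
ft_force: [-0.0, -1.0, -7.8]
grip_width: 0.0237
grasp_force: 61.4
```

>>> apply_moves([
  [[0, 0, 0.004], [0, 0, 0], 0],
  [[0, 0, 0.004], [0, 0, 0], 0],
  [[0, 0, 0], [0, 0, 0], 0],
  [[0, 0, 0], [0, 0, 0], 0],
  [[0, 0, 0], [0, 0, 0], 0],
  [[0, 0, 0], [0, 0, 0], 0],
  [[0, 0, 0], [0, 0, 0], 0],
  [[0, 0, 0], [0, 0, 0], 0],
])

```text
clock: 8.82
eef_pos: [0.5575, 0.0589, 0.0211]
tool_rot: [-0.053, 0.999, 0.0, 0.0]
ft_force: [-4.7, -0.3, 5.6]
grip_width: 0.0234
grasp_force: 62.9
```

On the bench. Let go and back off upward.

>>> apply_moves([
  [[0, 0, 0], [0, 0, 0], 0.5],
  [[0, 0, 0], [0, 0, 0], 0.6],
  [[0, 0, 0], [0, 0, 0], 0.7],
  [[0, 0, 0], [0, 0, 0], 0.7],
  [[0, 0, 0], [0, 0, 0], 0.7],
  [[0, 0, -0.1], [0, 0, 0], 0.7],
  [[0, 0, -0.2], [0, 0, 0], 0.7],
  [[0, 0, -0.2], [0, 0, 0], 0.7],
])

```text
clock: 9.48
eef_pos: [0.5556, 0.0586, 0.1195]
tool_rot: [-0.053, 0.999, -0.0, -0.002]
ft_force: [0.7, 0.8, 1.2]
grip_width: 0.06
grasp_force: 0.0
```

Run:
```python
from h import *
im,d,c=snap('wrist','w2'); snap('top','top2')
barpose('w2',.025,(100,0,460,400),(.015,.035))
o=bot.get_obs();print(o['clock'],o['joint_pos'],o['eef_pos'],R.from_quat(o['tool_rot']).as_matrix().round(3))
```

```text
centre [557.3  58.8] size [158.7  24.8] yaw 6.13 z 0.0244
9.5833 [ 1.05200644e-01  4.36659184e-01 -3.96028626e-02  1.08041475e+00
  1.49087088e-05 -5.15525509e-04] [0.56248515 0.05939736 0.12752045] [[-0.994 -0.106  0.014]
 [-0.106  0.994  0.001]
 [-0.014  0.    -1.   ]]
```

View pics/w2.png

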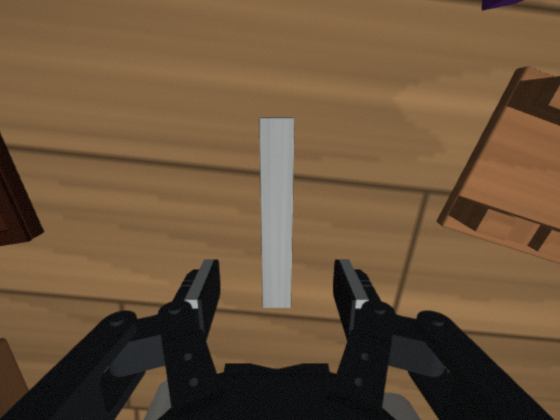

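The bar lies flat and free at (278,212) in the wrist view, with bare bench around it. Next, grip its far end with the tool tilted 15°.

Run:
```python
from h import *
u=np.array([np.cos(np.radians(6.1)),np.sin(np.radians(6.1)),0]); g=np.array([.5573,.0588,0])+u*.0577
Q=down(186.1,15)
a=lerp(g+[0,0,.09],Q,5); p,q=a[-1]
b=lerp(g+[0,0,.0226],Q,5,p,q)
rows(a+b)
```

```text
0 [-0.052, -0.0, 0.038] [0.0, 0.0176, -0.0] 
1 [-0.054, -0.0, 0.036] [0.0, 0.0175, -0.0001] 
2 [-0.056, -0.0, 0.032] [0.0, 0.0176, -0.0] 
3 [-0.057, -0.0, 0.029] [0.0, 0.0176, -0.0001] 
4 [-0.059, -0.0, 0.026] [0.0, 0.0175, -0.0] 
5 [-0.018, -0.0, 0.065] [0.0, 0.0, -0.0] 
6 [-0.017, -0.0, 0.065] [0.0, 0.0, -0.0] 
7 [-0.018, -0.0, 0.065] [0.0, 0.0, -0.0] 
8 [-0.017, -0.0, 0.065] [0.0, 0.0, -0.0] 
9 [-0.018, -0.0, 0.066] [0.0, 0.0, -0.0] 
end [0.6147 0.065  0.0225] [-0.0527  0.99   -0.0069 -0.1303]
```

>>> apply_moves([
  [[-0.055, 0, 0.036], [0, 0.0167, 0], 0.7],
  [[-0.057, 0, 0.034], [0, 0.0167, 0], 0.7],
  [[-0.06, 0, 0.03], [0, 0.0167, 0], 0.7],
  [[-0.062, 0, 0.026], [0, 0.0167, 0], 0.7],
  [[-0.062, 0, 0.02], [0, 0.0167, 0], 0.7],
  [[0, 0, 0], [0, 0, 0], 0.7],
  [[0, 0, 0], [0, 0, 0], 0.7],
  [[0, 0, 0], [0, 0, 0], 0.7],
])

```text
clock: 10.25
eef_pos: [0.6126, 0.0647, 0.0844]
tool_rot: [-0.052, 0.99, -0.007, -0.131]
ft_force: [-0.3, -0.0, 0.2]
grip_width: 0.0596
grasp_force: 0.0
```

Run:
```python
from h import *
u=np.array([np.cos(np.radians(6.1)),np.sin(np.radians(6.1)),0]); g=np.array([.5573,.0588,0])+u*.0577
Q=down(186.1,15);o=bot.get_obs();print(o['eef_pos'],o['joint_vel'],o['tool_rot'],Q.as_quat())
rows(lerp(g+[0,0,.0226],Q,5))
```

```text
[0.61260421 0.064724   0.084357  ] [ 0.00094564 -0.05046601 -0.01352841  0.00195247 -0.00050149  0.00080758] [-0.0523702   0.98999262 -0.00692724 -0.13085864] [-0.05275221  0.99004046 -0.00694496 -0.1303413 ]
0 [-0.018, -0.0, 0.059] [0.0, -0.0001, -0.0] 
1 [-0.018, -0.0, 0.059] [0.0, -0.0, -0.0001] 
2 [-0.018, -0.0, 0.059] [0.0, -0.0001, -0.0] 
3 [-0.018, -0.0, 0.059] [0.0, -0.0001, -0.0001] 
4 [-0.018, -0.0, 0.06] [0.0001, -0.0, -0.0] 
end [0.6146 0.0649 0.0225] [-0.0527  0.99   -0.007  -0.1304]
```

>>> apply_moves([
  [[-0.018, 0, 0.059], [0, 0, 0], 0.7],
  [[-0.018, 0, 0.059], [0, 0, 0], 0.7],
  [[-0.018, 0, 0.059], [0, 0, 0], 0.7],
  [[-0.018, 0, 0.059], [0, 0, 0], 0.7],
  [[-0.018, 0, 0.055], [0, 0, 0], 0.7],
  [[0, 0, 0], [0, 0, 0], 0.7],
  [[0, 0, 0], [0, 0, 0], 0.7],
  [[0, 0, 0], [0, 0, 0], 0.7],
])

```text
clock: 10.92
eef_pos: [0.6154, 0.065, 0.0241]
tool_rot: [-0.052, 0.99, -0.007, -0.131]
ft_force: [0.3, -0.2, 1.3]
grip_width: 0.0598
grasp_force: 0.0
```

>>> apply_moves([
  [[0, 0, 0], [0, 0, 0], 0],
  [[0, 0, 0], [0, 0, 0], 0],
  [[0, 0, 0], [0, 0, 0], 0],
  [[0, 0, 0], [0, 0, 0], 0],
  [[0, 0, 0], [0, 0, 0], 0],
  [[0, 0, 0], [0, 0, 0], 0],
  [[0, 0, 0], [0, 0, 0], 0],
  [[0, 0, 0], [0, 0, 0], 0],
])

```text
clock: 11.58
eef_pos: [0.616, 0.0651, 0.025]
tool_rot: [-0.052, 0.99, -0.007, -0.13]
ft_force: [0.8, 0.0, 5.7]
grip_width: 0.0236
grasp_force: 61.7
```

Run:
```python
from h import *
from scipy.optimize import least_squares
o=bot.get_obs();print(o['eef_pos'],R.from_quat(o['tool_rot']).as_matrix().round(3),o['joint_pos'],o['ft_force'])
# kinematic fit: (j2,j3,j4,r,z)
D=np.array([[.241,.005,1.335,.4994,.2474],[.0979,-.171,1.3036,.4270,.2475],[.39372,-.0147,1.16216,.5517,.16025],[.42647,-.0504,1.0948,.5551,.1294],[*o['joint_pos'][1:4],np.hypot(*o['eef_pos'][:2]),o['eef_pos'][2]]])
def fk(x,j2,j3,j4):
    r0,h,a,b,t=x;f=j2-j3;w=f+j4
    return r0+a*np.sin(j2)+b*np.cos(f)+t*np.cos(w), h+a*np.cos(j2)-b*np.sin(f)-t*np.sin(w)
s=least_squares(lambda x:np.r_[[np.subtract(fk(x,*d[:3]),d[3:]) for d in D]].ravel(),[.02,.15,.49,.37,.29]);print(s.x.round(3),abs(s.fun).max())
```

```text
[0.61602577 0.06506391 0.02498594] [[-0.961 -0.105 -0.256]
 [-0.102  0.994 -0.027]
 [ 0.258 -0.    -0.966]] [ 1.05287219e-01  8.38946132e-01  3.67759400e-01  1.36005380e+00
 -1.26547739e-04 -3.63761834e-04] [0.82303256 0.01836422 5.66540119]
[0.004 0.247 0.497 0.388 0.392] 0.0010464359020014302
```

The kinematic fit says the wrist would be cramped when the bar is upright, so I regrip with more tilt (32°).

Run:
```python
from h import *
u=np.array([np.cos(np.radians(6.1)),np.sin(np.radians(6.1)),0]); g=np.array([.5573,.0588,0])+u*.061
Q=down(186.1,32);o=bot.get_obs()
p0,q0=np.array([.6150,.065,.0235]),R.from_quat(o['tool_rot'])
a=lerp(g+[0,0,.036],Q,4,p0,q0)
rows(a+[(g+[0,0,.024],Q)],p0,q0)
```

```text
0 [0.0, -0.0, -0.016] [0.0, 0.0237, -0.0001] 
1 [0.002, -0.0, -0.016] [0.0, 0.0237, -0.0] 
2 [0.003, -0.0, -0.016] [0.0001, 0.0238, -0.0001] 
3 [0.004, -0.0, -0.015] [-0.0, 0.0237, -0.0] 
4 [-0.032, -0.0, 0.051] [-0.0, -0.0, -0.0] 
end [0.6179 0.0653 0.0239] [-0.0511  0.9599 -0.0147 -0.2753]
```

>>> apply_moves([
  [[0, 0, 0], [0, 0, 0], 0.6],
  [[0, 0, 0], [0, 0, 0], 0.7],
  [[0, 0, 0], [0, 0, 0], 0.7],
  [[0, 0, 0], [0, 0, 0], 0.7],
  [[0, 0, -0.016], [0, 0.0237, 0], 0.7],
  [[0.002, 0, -0.016], [0, 0.0237, 0], 0.7],
  [[0.003, 0, -0.016], [0, 0.0237, 0], 0.7],
  [[0.004, 0, -0.016], [0, 0.0237, 0], 0.7],
])

```text
clock: 12.25
eef_pos: [0.6182, 0.0653, 0.0375]
tool_rot: [-0.051, 0.959, -0.015, -0.277]
ft_force: [0.7, 0.8, -1.0]
grip_width: 0.0598
grasp_force: 0.0
```

>>> apply_moves([
  [[-0.016, 0, 0.025], [0, 0, 0], 0.7],
  [[-0.012, 0, 0.02], [0, 0, 0], 0.7],
  [[0, 0, 0], [0, 0, 0], 0.7],
  [[0, 0, 0], [0, 0, 0], 0.7],
  [[0, 0, 0], [0, 0, 0], 0.7],
  [[0, 0, 0], [0, 0, 0], 0.7],
  [[0, 0, 0], [0, 0, 0], 0.7],
  [[0, 0, 0], [0, 0, 0], 0.7],
])

```text
clock: 12.92
eef_pos: [0.6185, 0.0654, 0.0275]
tool_rot: [-0.051, 0.96, -0.015, -0.275]
ft_force: [-0.2, 0.0, 0.3]
grip_width: 0.0597
grasp_force: 0.0
```

Run:
```python
from h import *
o=bot.get_obs();print(o['eef_pos'],R.from_quat(o['tool_rot']).as_matrix().round(3),o['joint_pos'],o['ft_force'])
```

```text
[0.61853591 0.06537103 0.02751255] [[-0.844 -0.105 -0.527]
 [-0.09   0.994 -0.056]
 [ 0.53   0.    -0.848]] [ 1.05366721e-01  1.13449529e+00  8.75194562e-01  1.86959158e+00
 -1.53878132e-04 -2.89547069e-04] [-0.15313545  0.01165007  0.31103037]
```

>>> apply_moves([
  [[-0.009, 0, 0.015], [0, 0, 0], 0.7],
  [[0, 0, 0], [0, 0, 0], 0.7],
  [[0, 0, 0], [0, 0, 0], 0],
  [[0, 0, 0], [0, 0, 0], 0],
  [[0, 0, 0], [0, 0, 0], 0],
  [[0, 0, 0], [0, 0, 0], 0],
  [[0, 0, 0], [0, 0, 0], 0],
  [[0, 0, 0], [0, 0, 0], 0],
])

```text
clock: 13.58
eef_pos: [0.6185, 0.0653, 0.0226]
tool_rot: [-0.051, 0.96, -0.015, -0.276]
ft_force: [1.3, 0.2, 0.7]
grip_width: 0.0235
grasp_force: 60.4
```

```bash
cat >> h.py <<'E'
def tip(p,q,L,H,n,total,dr,lift=0.001,az=6.1):
    """rigid tip-up: bar flat, foot distance L along -u from TCP, TCP height H above bench; turn total deg in n rows,
    foot slides dr outward. foot lower corner kept at `lift`."""
    u=np.array([np.cos(np.radians(az)),np.sin(np.radians(az)),0]);out=[]
    for i in range(1,n+1):
        t=np.radians(total*i/n); c,s=np.cos(t),np.sin(t)
        # TCP relative to the foot's lower corner: along L, up H -> turned by t (u toward z)
        d=u*(L*c-H*s)+np.array([0,0,L*s+H*c])
        f=p-u*L-np.array([0,0,H])+u*dr*i/n+np.array([0,0,lift*min(1,i/2)])
        out.append((f+d,q*R.from_rotvec([0,-t,0])))
    return out
E
python3 - <<'E'
from h import *
o=bot.get_obs();p=np.array(o['eef_pos']);q=R.from_quat(o['tool_rot']);print(p,o['joint_pos'],o['ft_force'],o['grip_width'])
u=np.array([np.cos(np.radians(6.1)),np.sin(np.radians(6.1)),0]);L=.08+(p-[.5573,.0588,0])@u;print('L',L)
rows(tip(p,q,L,p[2],24,90,.12))
E
```

```text
[0.61845364 0.06532368 0.02257193] [ 1.05317382e-01  1.13981992e+00  8.72995744e-01  1.86353581e+00
 -1.80952367e-04 -2.87741537e-04] [1.30322599 0.22357729 0.70256458] 0.02345695621394204
L 0.14150061689954738
0 [0.012, 0.0, -0.05] [0.0, -0.0208, -0.0] 
1 [0.011, 0.0, -0.048] [0.0, -0.0209, 0.0] 
2 [0.01, 0.0, -0.045] [0.0, -0.0208, 0.0] 
3 [0.008, 0.0, -0.043] [0.0, -0.0208, 0.0] 
4 [0.008, 0.0, -0.042] [0.0, -0.0209, 0.0] 
5 [0.008, 0.0, -0.04] [0.0, -0.0208, 0.0] 
6 [0.007, 0.0, -0.038] [0.0, -0.0208, 0.0] 
7 [0.007, 0.0, -0.037] [0.0, -0.0209, 0.0] 
8 [0.007, 0.0, -0.035] [0.0, -0.0208, -0.0] 
9 [0.007, 0.0, -0.034] [0.0, -0.0208, -0.0] 
10 [0.007, 0.0, -0.032] [0.0, -0.0209, -0.0] 
11 [0.008, 0.0, -0.03] [0.0, -0.0208, 0.0] 
12 [0.007, -0.0, -0.029] [0.0, -0.0208, 0.0] 
13 [0.008, -0.0, -0.027] [0.0, -0.0209, -0.0] 
14 [0.009, -0.0, -0.025] [0.0, -0.0208, 0.0] 
15 [0.009, -0.0, -0.024] [0.0, -0.0208, 0.0] 
16 [0.01, -0.0, -0.023] [0.0, -0.0209, -0.0] 
17 [0.011, -0.0, -0.021] [0.0, -0.0208, 0.0] 
18 [0.011, -0.0, -0.02] [0.0, -0.0208, 0.0] 
19 [0.013, -0.0, -0.018] [0.0, -0.0209, -0.0] 
20 [0.014, -0.0, -0.018] [0.0, -0.0208, -0.0] 
21 [0.014, -0.0, -0.016] [0.0, -0.0208, 0.0] 
22 [0.017, -0.0, -0.015] [0.0, -0.0209, -0.0] 
23 [0.017, -0.0, -0.014] [0.0, -0.0208, -0.0] 
end [0.5746 0.0607 0.1425] [-0.0462  0.8737  0.0256  0.4837]
```

Run:
```python
from h import *
o=bot.get_obs();p=np.array(o['eef_pos']);q=R.from_quat(o['tool_rot'])
rows(tip(p,q,.1415,p[2],24,90,.15)[:8])
```

```text
0 [0.007, 0.0, -0.053] [0.0, -0.0208, -0.0] 
1 [0.005, 0.0, -0.051] [0.0, -0.0209, 0.0] 
2 [0.004, 0.0, -0.048] [0.0, -0.0208, 0.0] 
3 [0.003, 0.0, -0.045] [0.0, -0.0208, 0.0] 
4 [0.002, 0.0, -0.043] [0.0, -0.0209, 0.0] 
5 [0.001, 0.0, -0.042] [0.0, -0.0208, 0.0] 
6 [0.002, 0.0, -0.039] [0.0, -0.0208, 0.0] 
7 [0.0, 0.0, -0.038] [0.0, -0.0209, 0.0] 
end [0.6382 0.0674 0.0913] [-5.280e-02  9.984e-01 -9.000e-04 -1.790e-02]
```

>>> apply_moves([
  [[0.007, 0, -0.053], [0, -0.0208, 0], 0],
  [[0.005, 0, -0.051], [0, -0.0209, 0], 0],
  [[0.004, 0, -0.048], [0, -0.0208, 0], 0],
  [[0.003, 0, -0.045], [0, -0.0208, 0], 0],
  [[0.002, 0, -0.043], [0, -0.0209, 0], 0],
  [[0.001, 0, -0.042], [0, -0.0208, 0], 0],
  [[0.002, 0, -0.039], [0, -0.0208, 0], 0],
  [[0, 0, -0.038], [0, -0.0209, 0], 0],
])

```text
clock: 14.25
eef_pos: [0.6369, 0.0673, 0.09]
tool_rot: [-0.053, 0.998, -0.001, -0.018]
ft_force: [1.0, 0.9, -7.8]
grip_width: 0.0234
grasp_force: 60.1
```

Run:
```python
from h import *
o=bot.get_obs();print(o['eef_pos'],R.from_quat(o['tool_rot']).as_matrix().round(3),o['joint_pos'],o['ft_force'],o['ft_torque'])
im,d,c=snap('scene','s3'); cv2.imwrite('pics/s3c.png',cv2.resize(im[120:320,150:430,::-1],None,fx=2.5,fy=2.5))
o=bot.get_obs();print(o['eef_pos'],R.from_quat(o['tool_rot']).as_matrix().round(3),o['ft_force'])
```

```text
[0.63689607 0.06728003 0.08997613] [[-0.994 -0.105 -0.036]
 [-0.105  0.994 -0.004]
 [ 0.036 -0.    -0.999]] [ 1.05254615e-01  6.43887599e-01  2.09114208e-01  1.17223856e+00
 -1.69233750e-05 -4.11573893e-04] [ 0.99234575  0.94242144 -7.77898583] [ 0.03358749 -0.48814823  0.01318979]
[0.63518545 0.06711047 0.09165445] [[-0.994 -0.105 -0.034]
 [-0.105  0.994 -0.004]
 [ 0.034  0.    -0.999]] [-5.26293847 -0.47607671 -7.10720563]
```

View pics/s3c.png

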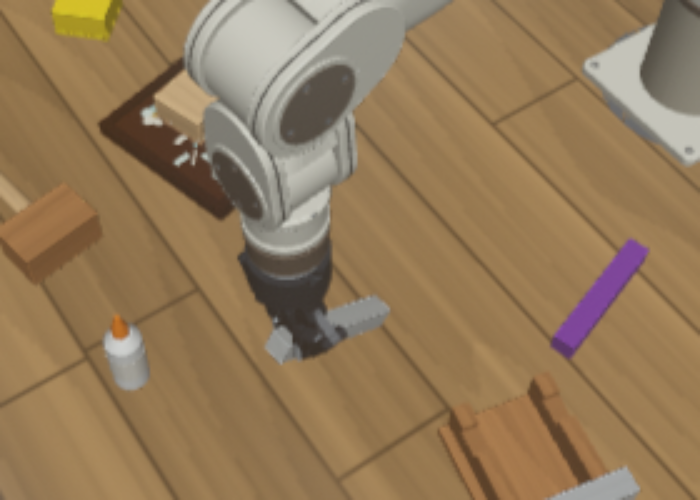

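The bar is half-raised, rigid in the grip, with its foot at bench level at about (385,305). Continue, 1 mm lower.

Run:
```python
from h import *
p=np.array([.61845,.06532,.02257]);q=R.from_quat([-.0512,.9599,-.0148,-.2755])
T=tip(p,q,.1415,p[2],24,90,.15); o=bot.get_obs()
p,q=np.array(o['eef_pos']),R.from_quat(o['tool_rot']); print(p-T[7][0])
p,q=T[7]
rows([(a-[0,0,.001],b) for a,b in T[8:]],p,q)
```

```text
[-0.00291028 -0.00030905  0.00035825]
0 [0.001, -0.0, -0.03] [-0.0, -0.0208, 0.0] 
1 [0.0, -0.0, -0.034] [-0.0, -0.0209, -0.0] 
2 [0.001, -0.0, -0.031] [-0.0, -0.0208, 0.0] 
3 [0.001, -0.0, -0.029] [0.0, -0.0208, 0.0] 
4 [0.002, -0.0, -0.028] [0.0, -0.0209, 0.0] 
5 [0.002, -0.0, -0.025] [0.0, -0.0208, 0.0] 
6 [0.002, -0.0, -0.023] [0.0, -0.0208, 0.0] 
7 [0.004, -0.0, -0.022] [0.0, -0.0209, 0.0] 
8 [0.004, -0.0, -0.02] [0.0, -0.0208, 0.0] 
9 [0.006, -0.0, -0.017] [0.0, -0.0208, 0.0] 
10 [0.006, -0.0, -0.017] [0.0, -0.0209, 0.0] 
11 [0.008, -0.0, -0.014] [0.0, -0.0208, 0.0] 
12 [0.009, -0.0, -0.013] [0.0, -0.0208, 0.0] 
13 [0.01, -0.0, -0.012] [0.0, -0.0209, 0.0] 
14 [0.013, -0.0, -0.01] [0.0, -0.0208, 0.0] 
15 [0.013, -0.0, -0.009] [0.0, -0.0208, 0.0] 
end [0.6045 0.0638 0.1416] [-0.0467  0.8735  0.0257  0.4839]
```

>>> apply_moves([
  [[0.001, 0, -0.03], [0, -0.0208, 0], 0],
  [[0, 0, -0.034], [0, -0.0209, 0], 0],
  [[0.001, 0, -0.031], [0, -0.0208, 0], 0],
  [[0.001, 0, -0.029], [0, -0.0208, 0], 0],
  [[0.002, 0, -0.028], [0, -0.0209, 0], 0],
  [[0.002, 0, -0.025], [0, -0.0208, 0], 0],
  [[0.002, 0, -0.023], [0, -0.0208, 0], 0],
  [[0.004, 0, -0.022], [0, -0.0209, 0], 0],
])

```text
clock: 14.97
eef_pos: [0.6253, 0.0661, 0.1318]
tool_rot: [-0.051, 0.97, 0.013, 0.239]
ft_force: [-2.5, -0.9, -2.7]
grip_width: 0.0239
grasp_force: 61.3
```

>>> apply_moves([
  [[0, 0, 0], [0, 0, 0], 0],
  [[0, 0, 0], [0, 0, 0], 0],
  [[0.004, 0, -0.02], [0, -0.0208, 0], 0],
  [[0.006, 0, -0.017], [0, -0.0208, 0], 0],
  [[0.006, 0, -0.017], [0, -0.0209, 0], 0],
  [[0.008, 0, -0.014], [0, -0.0208, 0], 0],
  [[0.009, 0, -0.013], [0, -0.0208, 0], 0],
  [[0.01, 0, -0.012], [0, -0.0209, 0], 0],
])

```text
clock: 15.63
eef_pos: [0.6099, 0.0644, 0.142]
tool_rot: [-0.048, 0.904, 0.022, 0.424]
ft_force: [0.0, -0.2, -6.6]
grip_width: 0.0234
grasp_force: 61.1
```

Run:
```python
from h import *
o=bot.get_obs();print(o['eef_pos'],R.from_quat(o['tool_rot']).as_matrix().round(3),o['joint_pos'],o['ft_force'],o['ft_torque'])
```

```text
[0.60986326 0.0644151  0.14202317] [[-0.635 -0.105  0.765]
 [-0.067  0.994  0.081]
 [-0.769 -0.    -0.639]] [ 1.04992115e-01  2.20168828e-01 -8.13706521e-01 -3.40665643e-01
  5.13542134e-04 -4.42948366e-04] [ 0.0100448  -0.23589555 -6.62082954] [-0.21985763  1.94240956 -0.06991409]
```

>>> apply_moves([
  [[0.013, 0, -0.01], [0, -0.0208, 0], 0],
  [[0.013, 0, -0.009], [0, -0.0208, 0], 0],
  [[0, 0, 0], [0, 0, 0], 0],
  [[0, 0, 0], [0, 0, 0], 0],
  [[0, 0, 0], [0, 0, 0], 0],
  [[0, 0, 0], [0, 0, 0], 0],
  [[0, 0, 0], [0, 0, 0], 0],
  [[0, 0, 0], [0, 0, 0], 0],
])

```text
clock: 16.3
eef_pos: [0.6045, 0.0639, 0.141]
tool_rot: [-0.046, 0.874, 0.026, 0.483]
ft_force: [1.0, -0.2, -5.5]
grip_width: 0.0236
grasp_force: 61.1
```

Run:
```python
from h import *
o=bot.get_obs();print(o['eef_pos'],R.from_quat(o['tool_rot']).as_matrix().round(3),o['joint_pos'],o['ft_force'],o['ft_torque'])
im,d,c=snap('scene','s4'); im2,d2,c2=snap('wrist','w4')
cv2.imwrite('pics/s4c.png',np.vstack([cv2.resize(im[140:300,190:400,::-1],None,fx=1.8,fy=1.8),cv2.resize(im2[:,:,::-1],(378,283))]))
```

```text
[0.60452963 0.06387222 0.1409899 ] [[-0.53  -0.106  0.841]
 [-0.056  0.994  0.089]
 [-0.846  0.    -0.533]] [ 1.04963415e-01  2.88633857e-01 -9.39113042e-01 -6.65615147e-01
  6.41010873e-04 -3.74364272e-04] [ 1.03592219 -0.16593165 -5.51400434] [-0.11229833  1.37665145  0.00867913]
```

View pics/s4c.png

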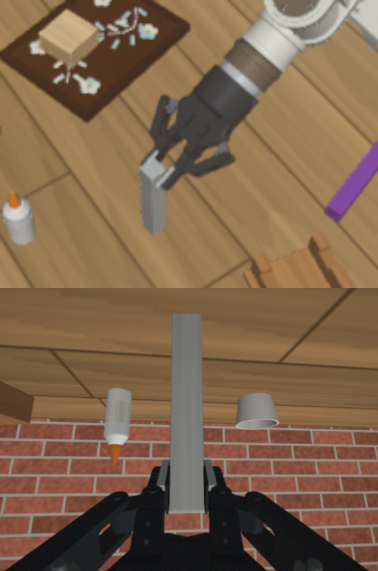

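The bar looks upright: foot at (155,228) in the scene crop, and along (187,320–500) in the wrist view. Measure the tilt from the wrist depth.

```bash
cat >> h.py <<'E'
def upright(name,box=(235,30,325,250)):
    im,d,c=load(name);P=cloud(d,c);hsv=cv2.cvtColor(im,cv2.COLOR_RGB2HSV)
    x0,y0,x1,y1=box;m=np.zeros(d.shape,bool);m[y0:y1,x0:x1]=True
    ctr=np.median(P[120:200,270:290].reshape(-1,3),0)
    m&=(hsv[...,1]<60)&(d>0)&(np.linalg.norm(P[...,:2]-ctr[:2],axis=-1)<.03)
    m=cv2.erode(m.astype(np.uint8),np.ones((3,3)))>0
    q=P[m];s=np.linalg.svd(q-q.mean(0),full_matrices=False)[2];ax=s[0]*np.sign(s[0][2])
    n=s[2];zz=q[:,2];lo=q[zz<zz.min()+.02]
    print(m.sum(),'face centre',q.mean(0).round(4),'axis',ax.round(4),'normal',n.round(4),'z',zz.min().round(4),zz.max().round(4))
    rowsv=np.argwhere(m)[:,0]
    # edge midline per row
    mid=np.array([[np.mean(P[r][m[r]],0)] for r in np.unique(rowsv)[3:-3]])[:,0]
    k=np.polyfit(mid[:,2],mid[:,:2],1);print('midline slope dx/dz,dy/dz',k[0].round(4),'at z=0',k[1].round(4))
E
python3 -c "
from h import *
upright('w4')"
```

```text
8915 face centre [0.5998 0.0633 0.0667] axis [0.0251 0.004  0.9997] normal [ 0.994   0.1068 -0.0254] z -0.0002 0.122
midline slope dx/dz,dy/dz [0.0252 0.0041] at z=0 [0.5981 0.0631]
```

Leaning out 1.4°. Correct that, then hold.

>>> apply_moves([
  [[0.009, 0, -0.015], [0, -0.008, 0], 0],
  [[0.002, 0, 0.001], [0, 0, 0], 0],
  [[0, 0, 0], [0, 0, 0], 0],
  [[0, 0, 0], [0, 0, 0], 0],
  [[0, 0, 0], [0, 0, 0], 0],
  [[0, 0, 0], [0, 0, 0], 0],
  [[0, 0, 0], [0, 0, 0], 0],
  [[0, 0, 0], [0, 0, 0], 0],
])

```text
clock: 17.07
eef_pos: [0.6005, 0.0634, 0.1406]
tool_rot: [-0.046, 0.868, 0.026, 0.494]
ft_force: [-1.4, -0.4, -5.4]
grip_width: 0.0237
grasp_force: 61.3
```

Run:
```python
from h import *
o=bot.get_obs();print(o['eef_pos'],R.from_quat(o['tool_rot']).as_matrix().round(4),o['joint_pos'],o['ft_force'])
snap('wrist','w5'); upright('w5')
```

```text
[0.60046682 0.06340846 0.14064258] [[-0.5083 -0.1055  0.8547]
 [-0.0539  0.9944  0.0906]
 [-0.8595 -0.     -0.5112]] [ 1.04918851e-01  3.06440310e-01 -9.69186389e-01 -7.39091651e-01
  6.10874680e-04 -4.01341085e-04] [-1.37982709 -0.39167852 -5.42445681]
9092 face centre [0.5971 0.0631 0.0661] axis [0.008  0.0034 1.    ] normal [-0.9941 -0.1086  0.0083] z -0.0001 0.1215
midline slope dx/dz,dy/dz [0.0081 0.0034] at z=0 [0.5966 0.0629]
```

>>> apply_moves([
  [[-0.026, 0, -0.015], [0, 0, 0], 0],
  [[-0.052, 0, -0.031], [0, 0, 0], 0],
  [[-0.06, 0, -0.036], [0, 0, 0], 0],
  [[-0.07, 0, -0.042], [0, 0, 0], 0],
  [[-0.07, 0, -0.042], [0, 0, 0], 0],
  [[-0.06, 0, -0.036], [0, 0, 0], 0],
  [[-0.052, 0, -0.031], [0, 0, 0], 0],
  [[-0.026, 0, -0.015], [0, 0, 0], 0],
])

```text
clock: 17.78
eef_pos: [0.6004, 0.0634, 0.239]
tool_rot: [-0.046, 0.868, 0.026, 0.494]
ft_force: [0.3, -0.0, -8.0]
grip_width: 0.0239
grasp_force: 60.9
```

Run:
```python
from h import *
o=bot.get_obs();p=np.array(o['eef_pos']);q=R.from_quat(o['tool_rot']);print(p,o['ft_force'],o['joint_vel'].round(3) if hasattr(o['joint_vel'],'round') else o['joint_vel'])
p=np.array([.6005,.0634,p[2]])
b=np.arctan2(-.2863,.5405)-np.arctan2(.0634+.001,.6005+.0086);print(np.degrees(b))
n=16;S=(1-np.cos(np.pi*np.arange(1,n+1)/n))/2
rows([(R.from_rotvec([0,0,b*s]).apply(p),R.from_rotvec([0,0,b*s])*q) for s in S],p,q)
```

```text
[0.60043752 0.06342193 0.23898605] [ 0.2838272  -0.04847157 -7.99642453] [-0.    -0.141  0.095  0.247  0.001  0.   ]
-33.945379186001254
0 [0.0, -0.017, -0.0] [0.0016, -0.0, 0.0009] 
1 [0.0, -0.051, -0.0] [0.0046, 0.0, 0.0028] 
2 [0.001, -0.083, -0.001] [0.0075, -0.0, 0.0044] 
3 [0.001, -0.111, -0.002] [0.0101, -0.0, 0.006] 
4 [0.001, -0.135, -0.003] [0.0123, -0.0, 0.0073] 
5 [0.003, -0.155, -0.003] [0.014, -0.0, 0.0083] 
6 [0.002, -0.168, -0.004] [0.0152, -0.0, 0.009] 
7 [0.003, -0.174, -0.005] [0.0158, -0.0, 0.0094] 
8 [0.002, -0.174, -0.004] [0.0159, -0.0, 0.0093] 
9 [0.002, -0.168, -0.004] [0.0152, -0.0, 0.009] 
10 [0.003, -0.155, -0.004] [0.014, -0.0, 0.0083] 
11 [0.001, -0.135, -0.002] [0.0123, -0.0, 0.0073] 
12 [0.001, -0.111, -0.002] [0.0101, -0.0, 0.006] 
13 [0.001, -0.083, -0.001] [0.0075, -0.0, 0.0044] 
14 [0.0, -0.051, -0.001] [0.0046, -0.0, 0.0028] 
15 [0.0, -0.017, 0.0] [0.0016, -0.0, 0.0009] 
end [ 0.5335 -0.2827  0.239 ] [ 0.2094  0.8432 -0.1194  0.4806]
```

>>> apply_moves([
  [[0, -0.017, 0], [0.0016, 0, 0.0009], 0],
  [[0, -0.051, 0], [0.0046, 0, 0.0028], 0],
  [[0.001, -0.083, -0.001], [0.0075, 0, 0.0044], 0],
  [[0.001, -0.111, -0.002], [0.0101, 0, 0.006], 0],
  [[0.001, -0.135, -0.003], [0.0123, 0, 0.0073], 0],
  [[0.003, -0.155, -0.003], [0.014, 0, 0.0083], 0],
  [[0.002, -0.168, -0.004], [0.0152, 0, 0.009], 0],
  [[0.003, -0.174, -0.005], [0.0158, 0, 0.0094], 0],
])

```text
clock: 18.45
eef_pos: [0.5917, -0.1164, 0.2353]
tool_rot: [0.084, 0.866, -0.048, 0.491]
ft_force: [1.1, -0.1, -8.4]
grip_width: 0.024
grasp_force: 60.9
```

>>> apply_moves([
  [[0.002, -0.174, -0.004], [0.0159, 0, 0.0093], 0],
  [[0.002, -0.168, -0.004], [0.0152, 0, 0.009], 0],
  [[0.003, -0.155, -0.004], [0.014, 0, 0.0083], 0],
  [[0.001, -0.135, -0.002], [0.0123, 0, 0.0073], 0],
  [[0.001, -0.111, -0.002], [0.0101, 0, 0.006], 0],
  [[0.001, -0.083, -0.001], [0.0075, 0, 0.0044], 0],
  [[0, -0.051, -0.001], [0.0046, 0, 0.0028], 0],
  [[0, -0.017, 0], [0.0016, 0, 0.0009], 0],
])

```text
clock: 19.12
eef_pos: [0.5319, -0.2839, 0.2359]
tool_rot: [0.211, 0.844, -0.12, 0.479]
ft_force: [-0.2, 0.1, -7.3]
grip_width: 0.0234
grasp_force: 60.9
```

>>> apply_moves([
  [[0, 0, 0], [0, 0, 0], 0],
  [[0, 0, 0], [0, 0, 0], 0],
  [[0, 0, 0], [0, 0, 0], 0],
  [[0, 0, 0], [0, 0, 0], 0],
  [[0, 0, 0], [0, 0, 0], 0],
  [[0, 0, 0], [0, 0, 0], 0],
  [[0, 0, 0], [0, 0, 0], 0],
  [[0, 0, 0], [0, 0, 0], 0],
])

```text
clock: 19.78
eef_pos: [0.5338, -0.2824, 0.2382]
tool_rot: [0.209, 0.843, -0.119, 0.481]
ft_force: [-0.6, -0.2, -8.0]
grip_width: 0.024
grasp_force: 60.9
```

Run:
```python
from h import *
o=bot.get_obs();print(o['eef_pos'],R.from_quat(o['tool_rot']).as_matrix().round(4),o['ft_force'])
im,d,c=snap('wrist','w6'); upright('w6')
P=cloud(d,c)
m=(abs(P[...,2]-.056)<.008)&(d>0)&(np.hypot(P[...,0]-.5405,P[...,1]+.2863)<.06)
hsv=cv2.cvtColor(im,cv2.COLOR_RGB2HSV)
m&=hsv[...,1]>60
print(m.sum(), np.median(P[m],0).round(4))
w=ray(c,np.argwhere(m)[:,::-1],.056)[:,:2].astype(np.float32)*1000
r=cv2.minAreaRect(w);print(r)
cv2.imwrite('pics/w6m.png',np.hstack([im[:,:,::-1],np.repeat((m*255).astype(np.uint8)[...,None],3,2)])[:,::1][::1])
cv2.imwrite('pics/w6m.png',cv2.resize(cv2.imread('pics/w6m.png'),(800,300)))
```

```text
[ 0.53382003 -0.28238727  0.23824573] [[-4.507e-01  4.674e-01  7.605e-01]
 [ 2.381e-01  8.840e-01 -4.023e-01]
 [-8.603e-01 -2.000e-04 -5.097e-01]] [-0.60885888 -0.23808269 -7.97981732]
9052 face centre [ 0.5314 -0.281   0.1636] axis [ 0.0012 -0.0024  1.    ] normal [ 0.8851 -0.4653 -0.0022] z 0.0977 0.2193
midline slope dx/dz,dy/dz [ 0.0012 -0.0027] at z=0 [ 0.5312 -0.2806]
3338 [ 0.5576 -0.2936  0.0554]
((558.915283203125, -294.76116943359375), (91.15916442871094, 31.228355407714844), 62.296382904052734)
```

View pics/w6m.png

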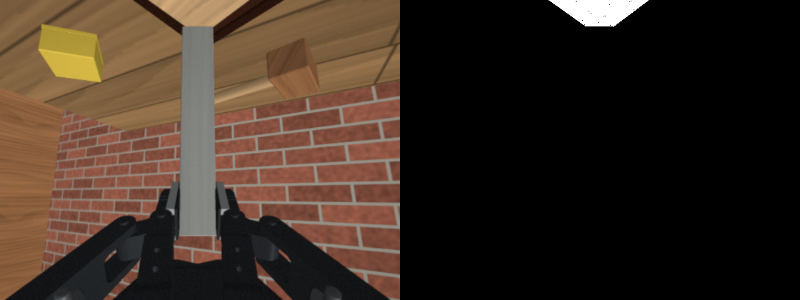

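Wrist view: the bar is vertical, with foot at about (197,28) in the left half. The block's far corner shows on either side of it, from (140,0) to (250,0). Use those two block edges to refine the block's centre.

Run:
```python
from h import *
im,d,c=load('w6');P=cloud(d,c);hsv=cv2.cvtColor(im,cv2.COLOR_RGB2HSV)
m=(abs(P[...,2]-.056)<.008)&(d>0)&(np.hypot(P[...,0]-.5405,P[...,1]+.2863)<.06)&(hsv[...,1]>60)
L=[];Rr=[]
for v in range(2,32):
    x=np.flatnonzero(m[v])
    if len(x)<8: continue
    if x[0]<245: L.append((x[0]-.5,v))
    if x[-1]>310: Rr.append((x[-1]+.5,v))
C=np.array([540.5,-286.3]);ns=[]
for E_ in(L,Rr):
    w=ray(c,np.array(E_),.056)[:,:2]*1000
    vx,vy,x0,y0=cv2.fitLine(w.astype(np.float32),cv2.DIST_HUBER,0,.01,.01).ravel()
    n=np.array([-vy,vx]);n*=np.sign(n@(np.array([x0,y0])-C));k=n@[x0,y0]-35
    print(len(E_),'dir',np.degrees(np.arctan2(vy,vx)).round(1),'resid',np.std(w@n).round(2));ns.append((n,k))
print('centre',np.linalg.solve([a for a,_ in ns],[b for _,b in ns]).round(1))
```

```text
24 dir 18.7 resid 0.14
26 dir -71.6 resid 0.14
centre [ 542.3 -284.8]
```

Foot within 2 mm of the block centre and upright. Lower to about 5 mm above.

>>> apply_moves([
  [[0.02, 0.003, 0.012], [0, 0, 0], 0],
  [[0.035, 0.003, 0.021], [0, 0, 0], 0],
  [[0.04, 0, 0.024], [0, 0, 0], 0],
  [[0.03, 0, 0.018], [0, 0, 0], 0],
  [[0.02, 0, 0.012], [0, 0, 0], 0],
  [[0.01, 0, 0.006], [0, 0, 0], 0],
  [[0, 0, 0], [0, 0, 0], 0],
  [[0, 0, 0], [0, 0, 0], 0],
])

```text
clock: 20.5
eef_pos: [0.5347, -0.2818, 0.2022]
tool_rot: [0.209, 0.843, -0.119, 0.481]
ft_force: [0.4, 0.0, -7.6]
grip_width: 0.0235
grasp_force: 60.8
```

>>> apply_moves([
  [[0.004, 0, 0.0025], [0, 0, 0], 0],
  [[0, 0, 0], [0, 0, 0], 0],
  [[0.004, 0, 0.0025], [0, 0, 0], 0],
  [[0, 0, 0], [0, 0, 0], 0],
  [[0.004, 0, 0.0025], [0, 0, 0], 0],
  [[0, 0, 0], [0, 0, 0], 0],
  [[0, 0, 0], [0, 0, 0], 0],
  [[0, 0, 0], [0, 0, 0], 0],
])

```text
clock: 21.17
eef_pos: [0.5345, -0.2817, 0.1992]
tool_rot: [0.209, 0.843, -0.119, 0.48]
ft_force: [-0.6, -0.5, -7.7]
grip_width: 0.0238
grasp_force: 60.8
```

>>> apply_moves([
  [[0.004, 0, 0.0025], [0, 0, 0], 0],
  [[0, 0, 0], [0, 0, 0], 0],
  [[0.003, 0, 0.002], [0, 0, 0], 0],
  [[0, 0, 0], [0, 0, 0], 0],
  [[0.002, 0, 0.001], [0, 0, 0], 0],
  [[0, 0, 0], [0, 0, 0], 0],
  [[0, 0, 0], [0, 0, 0], 0],
  [[0, 0, 0], [0, 0, 0], 0],
])

```text
clock: 21.83
eef_pos: [0.5345, -0.2817, 0.1971]
tool_rot: [0.209, 0.843, -0.119, 0.48]
ft_force: [-0.1, 0.0, -7.9]
grip_width: 0.0239
grasp_force: 60.8
```

>>> apply_moves([
  [[0.002, 0, 0.001], [0, 0, 0], 0],
  [[0, 0, 0], [0, 0, 0], 0],
  [[0.002, 0, 0.001], [0, 0, 0], 0],
  [[0, 0, 0], [0, 0, 0], 0],
  [[0, 0, 0], [0, 0, 0], 0],
  [[0, 0, 0], [0, 0, 0], 0],
  [[0, 0, 0], [0, 0, 0], 0],
  [[0, 0, 0], [0, 0, 0], 0],
])

```text
clock: 22.5
eef_pos: [0.5347, -0.2818, 0.1966]
tool_rot: [0.209, 0.843, -0.12, 0.481]
ft_force: [0.2, -0.0, -7.0]
grip_width: 0.0239
grasp_force: 61.0
```

Run:
```python
from h import *
o=bot.get_obs();print(o['eef_pos'],o['ft_force'],o['ft_torque'])
snap('wrist','w7'); upright('w7')
```

```text
[ 0.5346584  -0.28183159  0.19656037] [ 0.17841037 -0.01481729 -7.00715627] [0.97186781 1.72877234 0.02256625]
9017 face centre [ 0.5323 -0.2804  0.122 ] axis [0.002  0.0013 1.    ] normal [-0.8844  0.4666  0.0012] z 0.056 0.1775
midline slope dx/dz,dy/dz [0.0021 0.0013] at z=0 [ 0.532  -0.2806]
```

>>> apply_moves([
  [[0.002, 0, 0.001], [0, 0, 0], 0],
  [[0, 0, 0], [0, 0, 0], 0],
  [[0.001, 0, 0.0005], [0, 0, 0], 0],
  [[0, 0, 0], [0, 0, 0], 0],
  [[0, 0, 0], [0, 0, 0], 0],
  [[0, 0, 0], [0, 0, 0], 0],
  [[0, 0, 0], [0, 0, 0], 0],
  [[0, 0, 0], [0, 0, 0], 0],
])

```text
clock: 23.22
eef_pos: [0.5349, -0.2819, 0.1965]
tool_rot: [0.209, 0.843, -0.12, 0.481]
ft_force: [-1.3, 0.8, -0.8]
grip_width: 0.0242
grasp_force: 61.3
```

Its weight is nearly all on the block. Release gently.

>>> apply_moves([
  [[0, 0, 0], [0, 0, 0], 0.33],
  [[0, 0, 0], [0, 0, 0], 0.36],
  [[0, 0, 0], [0, 0, 0], 0.42],
  [[0, 0, 0], [0, 0, 0], 0.5],
  [[0, 0, 0], [0, 0, 0], 0.6],
  [[0, 0, 0], [0, 0, 0], 0.7],
  [[0, 0, 0], [0, 0, 0], 0.7],
  [[0, 0, 0], [0, 0, 0], 0.7],
])

```text
clock: 23.88
eef_pos: [0.5344, -0.2817, 0.1956]
tool_rot: [0.209, 0.843, -0.119, 0.48]
ft_force: [0.7, -0.2, 0.7]
grip_width: 0.0598
grasp_force: 0.0
```

Run:
```python
from h import *
o=bot.get_obs();print(o['eef_pos'],o['ft_force'],o['grip_width'])
snap('wrist','w8'); upright('w8')
```

```text
[ 0.53444438 -0.28168138  0.1955597 ] [ 0.73830428 -0.19190357  0.66128325] 0.05978511233577692
8868 face centre [ 0.5323 -0.2804  0.1216] axis [3.e-04 1.e-03 1.e+00] normal [ 8.846e-01 -4.663e-01  2.000e-04] z 0.0564 0.1765
midline slope dx/dz,dy/dz [0.0005 0.0009] at z=0 [ 0.5322 -0.2805]
```

>>> apply_moves([
  [[0, 0, -0.03], [0, 0, 0], 0.7],
  [[0, 0, -0.06], [0, 0, 0], 0.7],
  [[0, 0, -0.08], [0, 0, 0], 0.7],
  [[0, 0, -0.1], [0, 0, 0], 0.7],
  [[0, 0, -0.1], [0, 0, 0], 0.7],
  [[0, 0, -0.08], [0, 0, 0], 0.7],
  [[0, 0, -0.04], [0, 0, 0], 0.7],
  [[0, 0, 0], [0, 0, 0], 0.7],
])

```text
clock: 24.6
eef_pos: [0.4588, -0.2416, 0.2467]
tool_rot: [0.209, 0.843, -0.12, 0.481]
ft_force: [0.1, -1.2, 0.6]
grip_width: 0.0598
grasp_force: 0.0
```

>>> apply_moves([
  [[0, 0, 0], [0, 0, 0], 0.7],
  [[0, 0, 0], [0, 0, 0], 0.7],
  [[0, 0, 0], [0, 0, 0], 0.7],
  [[0, 0, 0], [0, 0, 0], 0.7],
  [[0, 0, 0], [0, 0, 0], 0.7],
  [[0, 0, 0], [0, 0, 0], 0.7],
  [[0, 0, 0], [0, 0, 0], 0.7],
  [[0, 0, 0], [0, 0, 0], 0.7],
])

```text
clock: 25.27
eef_pos: [0.4599, -0.2422, 0.2452]
tool_rot: [0.209, 0.843, -0.119, 0.48]
ft_force: [0.2, -0.1, 0.1]
grip_width: 0.0598
grasp_force: 0.0
```

>>> apply_moves([
  [[0, 0, 0], [0, 0, 0], 0.7],
  [[0, 0, 0], [0, 0, 0], 0.7],
  [[0, 0, 0], [0, 0, 0], 0.7],
  [[0, 0, 0], [0, 0, 0], 0.7],
  [[0, 0, 0], [0, 0, 0], 0.7],
  [[0, 0, 0], [0, 0, 0], 0.7],
  [[0, 0, 0], [0, 0, 0], 0.7],
  [[0, 0, 0], [0, 0, 0], 0.7],
])

```text
clock: 25.93
eef_pos: [0.4599, -0.2422, 0.2455]
tool_rot: [0.209, 0.843, -0.119, 0.48]
ft_force: [-0.6, -0.6, -1.1]
grip_width: 0.0596
grasp_force: 0.0
```

Run:
```python
from h import *
o=bot.get_obs();print(o['clock'],o['eef_pos'],o['ft_force'])
im,_,_=snap('wrist','w9'); im2,_,_=snap('scene','s9')
cv2.imwrite('pics/end.png',np.hstack([cv2.resize(im,(400,300)),cv2.resize(im2[60:285,120:420],(400,300))])[:,:,::-1])
```

```text
25.9333 [ 0.45988466 -0.24223806  0.24552274] [-0.56877126 -0.5506446  -1.1352721 ]
```

View pics/end.png

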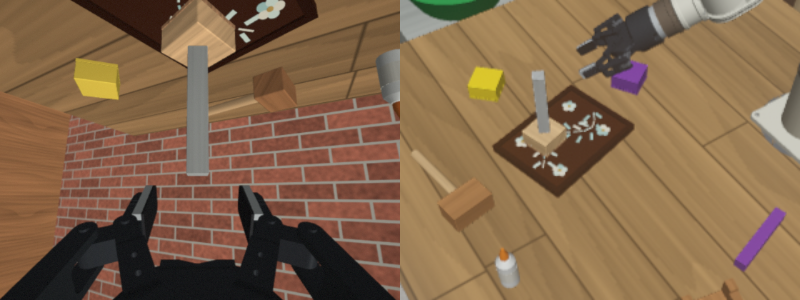

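The bar stands upright in the middle of the block (wrist (197,50), scene (543,130)) and the gripper is well clear. Hand in.

```bash
python3 -c "
from workcell import bot
print(bot.job_done())"
```

```text
the job is handed in; nothing more can be done
None
```

The long bar stands on end near the middle of the pressing block (about 2 mm off centre, within 0.2° of upright by the wrist camera), the gripper is clear of everything, and the job was handed in at about 26 s; no verdict came back.

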